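# Push the cool plate through the slot of a chilled-meal shipper

## Robot

A 7-joint arm with a two-finger parallel gripper is mounted at the origin on the work surface. World frame = base frame: x ahead of the robot, y to its left, z up, the work surface at z = 0. Lengths are in m, angles in rad, forces in N, time in s.
With the tool pointing down it reaches from about 0.35 to 0.9 m from the base axis. Payload 8.1 kg.
Tool frame: the origin (TCP) lies midway between the tips of the shut fingers; the grasp point (between the pads) lies 19 mm behind it (grip_depth is the distance from the TCP to the grasp point, in m); z points along the fingers, y is the direction in which the jaws open and shut (so a half turn about z gives the same grasp; the last joint's range is limited). The gripper opens to 92 mm and grips with 3 to 60 N. Pads are 19 mm wide; open, the fingers measure 130 mm over their backs; the gripper's body (75 mm by 190 mm) begins 47 mm behind the grasp point.
Start: joints at [1.054, 0.434, 0.025, 1.573, -0.012, 1.134, -0.075], TCP at [0.251, -0.572, 0.227] pointing down, gripper open.
Joint ranges: [-2.62, 2.62], [-0.44, 2.09], [-1.27, 1.32], [0.08, 2.57], [-1.32, 4.46], [0.12, 2], [-2.74, 2.74]. Speed limits (rad/s): [2.22, 2.22, 3.01, 3.01, 3.14, 3.14, 3.14].

## Interface

Orientations are given as a 3x3 rotation matrix whose columns are the frame's x, y, z axes.
In Python, from cell import get_obs, camera, calibration, hand_in, search_frame, outline_of, grip_depth gives the robot as it stands.
- The arm moves only by the shell command python3 -m handwheel 'ROWS' [FORCE]. ROWS is JSON, a list of rows, each a list of 7 numbers: the opening, from -1 (shut) to 1 (fully open), then the shift along the tool's x, y, z in mm, then the turn, a rotation vector about the tool's x, y, z in rad. In form: [[hand, dx, dy, dz, rx, ry, rz], ...]. A call has 1 to 10 rows; each row is the pose to reach, as a shift and turn from the pose measured when the call began, along the tool's axes at that moment; what a row does not reach only later rows make up. A row lasts 1/10 s, in which the tool goes at most 50 mm and 8.59 degrees, less where a joint would pass 70% of its speed; a pose out of reach is approached as far as the arm can. A call with a gripper value outside its range is refused whole. The fingers move at their own pace and stop on an object; FORCE is the grip in N (left out, the last holds). Time passes only in rows, so rows that repeat a pose let the fingers close. It gives the time, the measured TCP pose, the force and the opening at its end, in the units of the state.
- get_obs(): the state, without advancing time (a new reading comes with each control period).
- camera(name): name is "scene" or "top" or "wrist"; returns the picture (480x640x3 uint8, red, green, blue); there is no depth.
- calibration(name): a dict with "K" (3x3 intrinsics, pixels), "rvec" (rotation vector, rad) and "tvec" (3), from world to camera coordinates, as OpenCV has them. Camera axes: x right, y down, z forward; pixel columns grow to the right and rows downward; lengths in m; the calibration is good to about 2 mm. A picture is of the moment at which its call begins: read the wrist's pose just before it. calibration takes no time and is no camera call; for the wrist camera it gives the pose at the moment of the call.
- hand_in(): hands the job in, once; it reports no verdict.
Trained networks look in the newest picture that a camera, given by its name, has taken for a name from the list of things; names that differ only in an ending like _2 or _b are one class to them, and where a whole thing is asked for, a point or a joint stands for the part that bears it (a point fixed in the world has none). Each returns a list of dicts, best first, with "score" (0 to 1); they miss things now and then, are a little off and sometimes report something else, mostly with a low value. They report only what shows in the picture. A call takes as long as a camera call. They do not tell look-alikes from the thing itself.
- search_frame(thing, camera): "location" ([x, y, z] in m, in the coordinates of the camera as it stood for that picture, good to about 4 mm: the middle of the surface that is visible of it).
- outline_of(thing, camera): "mask" (480x640 bool, what is visible of it).
The state is a dict: "t": time; "q": joint angles; "qvel": joint speeds; "tau": joint torques, N m; "position": TCP position; "orientation": TCP orientation; "contact_force": force on the tool from outside, world axes, zero at the start; "torque": the same for the moment, N m; "opening": finger opening in m.
Only numpy, scipy, OpenCV 4.12 (cv2) and the standard library are available. Lean on these libraries where they do the work, as an engineer would, in place of code of your own. Each camera call takes 0.05 s, during which the arm holds its last target.

## Task

Get this meal box ready to ship: take the large cool plate out of the rack and push it through the narrow slot in the middle of the foam insert until it is fully home, flush with the foam, then let go of it. The insert sits loose in its carton, so feel for the slot and press gently, because the foam dents if it is forced. Leave the two small plates standing in the rack.

Things in the scene. Friction and masses are not known exactly. Their poses are not given: they have to be found in the camera images.
- cool_plate: Large hard-shell cool plate to load, the longest and tallest of three alike grey plates standing on edge in the rack: 160 long (own y) x 16 thick (own x) x 100 high (z), edges rounded 2.5, 0.18 to 0.33 kg. Origin: centre of its lower narrow face. Its axes follow the rack's; it stands within 8 of its bay's middle along y, in any of the three bays. Take it by its thickness, at the top, from above.
- small_plate_a: Small grey cool plate, 110 long (y) x 16 thick (x) x 72 high (z), origin at the centre of its lower face. Stands in another bay of the rack and must stay there.
- small_plate_b: Second small cool plate, the same as small_plate_a, in the remaining bay. It must stay there too.
- rack: Fixed stainless drip tray, 225 (own x) x 190 (y), rim 12 high, floor 2 thick on which the plates stand. Three bays at own x = -70, 0 and 70; in each, upright wire loops (4.4 wire, 60 high) stand on both sides of the plate, about 3 clear of its faces. Origin: centre of the underside, on the bench.
- carton: Fixed open cardboard carton, outside 308 (own x) x 230 (y) x 142 high, walls and floor 4 thick, flaps hanging down outside (reaching 24 out). Origin: centre of the underside, on the bench. In it lies a white foam insert 276 x 220, its flat top 13 below the rim, with one slot across its middle (along own y), and on each side a well with lidded tubs, lids 36 below the foam top.
- slot_nominal (a point): Point fixed to the carton: its middle, at foam-top height (129 over the carton's origin). The slot, 17.6 wide (own x) x 163 long (y), 100 deep, square-edged, is centred here only if the insert is. Along y it is snug (within 1). Along own x insert and slot lie loose: anywhere within 12 to either side, new each time, unmeasured: look or feel. It slides if pushed sideways with over 6 N.
- foam_face (a point): Point fixed to the carton at foam-top height, 25 to the -x side of slot_nominal: on the solid flat web around the slot (80 wide in own x with the slot in its middle, 220 long). The foam gives downwards about 1 per 4 N, at most 4, and springs back. It is dented if plate or fingers press on insert or carton with more than 30 N.
- slot_floor (a point): Point fixed to the carton, 100 below slot_nominal: height of the slot's closed bottom. A plate fully home has its origin at this height and its top edge level with the foam. From 15 below the mouth springy ribs grip the plate's faces: sliding it takes about 4 to 10 N, and let go half-way it stays. Fingers do not fit in beside it: let go while it stands proud, then press its top edge at the middle.
Not all that is in view belongs to the job. Leave any green or purple look-alike of the cool_plate alone. Leave any green look-alike of the small_plate_a alone.

How it is judged:
On the way, in this order (a step that is already met when the one before it is completed fails the run):
1. the large cool plate is lifted clear of the rack, held by the gripper (height (world z) of cool_plate above 0.075 m and contact force between the fingers and cool_plate above 1 N), for 0.2 s.
2. the plate has entered the slot upright, its lower edge at least 12 mm below the foam face (z of cool_plate in the frame of carton below 0.117 m and horizontal distance between cool_plate and slot_nominal below 0.016 m and angle between the x axis of cool_plate and the x axis of carton, either way round below 0.1 rad and angle between cool_plate's own z axis and vertical below 0.12 rad), for 0.1 s.
3. the plate is fully home, flush with the foam within 3 mm (z of cool_plate in the frame of carton below 0.032 m), for 0.2 s.
At the end, for the whole second after the job is handed in: The large cool plate stands upright (0.06 rad) and square (0.1 rad) in the foam slot, within 16 mm of the carton's middle, top edge at most 3 mm above the foam, at rest and released; both small plates still stand in their bays, moved under 20 mm, tilted under 0.2 rad (z of cool_plate in the frame of carton below 0.032 m and horizontal distance between cool_plate and slot_nominal below 0.016 m and angle between the x axis of cool_plate and the x axis of carton, either way round below 0.1 rad and angle between cool_plate's own z axis and vertical below 0.06 rad and linear speed of cool_plate below 0.01 m/s and contact force between the fingers and cool_plate below 0.1 N and distance of each of small_plate_a, small_plate_b from where it was at the start of the episode below 0.02 m and angle between each of small_plate_a, small_plate_b's own z axis and vertical below 0.2 rad); the robot touches nothing.
It fails at once if the plate is forced against the foam or the carton with more than 30 N (contact force between cool_plate and carton above 30 N).
It fails at once if the fingers press on the foam or the carton with more than 30 N (contact force between the fingers and carton above 30 N).
It fails at once if a small plate is knocked out of its place (moved more than 30 mm) (distance of any of small_plate_a, small_plate_b from where it was at the start of the episode above 0.03 m).
It also fails if it takes over 61 s, if anything falls off the work surface, if the arm or the gripper's body presses on something with over 40 N, if the wrist force passes 120 N, or if a joint passes its speed limit or range.

## Working session

There is one attempt and no reset: what is moved stays moved. The work goes in short steps, Python scripts to look and compute and a shell command to move; the robot and the scene stay as the last step left them, time stands still between calls to the robot, and variables do not carry over. Pictures are saved under pics/ and viewed, and the job is handed in when it is done.

```bash
ls; mkdir -p pics; python3 - <<'E'
from cell import *
import cv2
o=get_obs();print({k:(v if not hasattr(v,'tolist') else v.tolist()) for k,v in o.items()}, grip_depth)
for n in("scene","top","wrist"):
    cv2.imwrite(f"pics/{n}0.png",camera(n)[:,:,::-1]); c=calibration(n);print(n,c)
E
```

```text
pics
{'t': 0.0, 'q': [1.0544016428794438, 0.43522922346979126, 0.02497086578174739, 1.5741386852286499, -0.011617559381818712, 1.1340091788384716, -0.07506759872653399], 'qvel': [0.0006349290823705374, -0.0010189757110939416, 0.0006780819186233016, -0.0001846230500876729, 0.0001484798925438886, -0.0003914843216715969, 0.0018146880910257057], 'tau': [-0.00035754025702772196, -66.78489446640015, 0.9847117960453033, -31.445646286010742, -0.06056892452761531, 0.04248386132530868, 0.00019686435734911356], 'position': [0.25103845790350476, -0.5717772086173756, 0.22592499581544065], 'orientation': [[0.915619014648927, 0.40204628565754014, -0.0007773045116138946], [0.40204701557621847, -0.9156178865840555, 0.00144327183997868], [-0.00013145183169858052, -0.001634000099080111, -0.9999986563811435]], 'contact_force': [0.7174262206269858, 0.7657833126636389, 0.37030735232492124], 'torque': [-0.002947081835539564, 0.015410154058598672, 0.03969649999385299], 'opening': 0.0919833879825261} 0.0188
scene {'K': array([[436.78517969,   0.        , 311.195608  ],
       [  0.        , 436.78517969, 245.78978191],
       [  0.        ,   0.        ,   1.        ]]), 'rvec': array([ 0.81618115,  2.46044754, -1.22731079]), 'tvec': array([ 0.32292454, -0.11511111,  1.25017728])}
top {'K': array([[528.1198088 ,   0.        , 316.07747244],
       [  0.        , 528.1198088 , 244.18914734],
       [  0.        ,   0.        ,   1.        ]]), 'rvec': array([ 2.1815785 , -2.16516937,  0.1003131 ]), 'tvec': array([0.09173752, 0.47697269, 1.05431876])}
wrist {'K': array([[350.30723606,   0.        , 319.51729132],
       [  0.        , 350.30723606, 244.56878128],
       [  0.        ,   0.        ,   1.        ]]), 'rvec': array([-2.43623771,  1.59212452,  0.21631048]), 'tvec': array([-0.62429612, -0.03142765,  0.39192115])}
```

View pics/scene0.png

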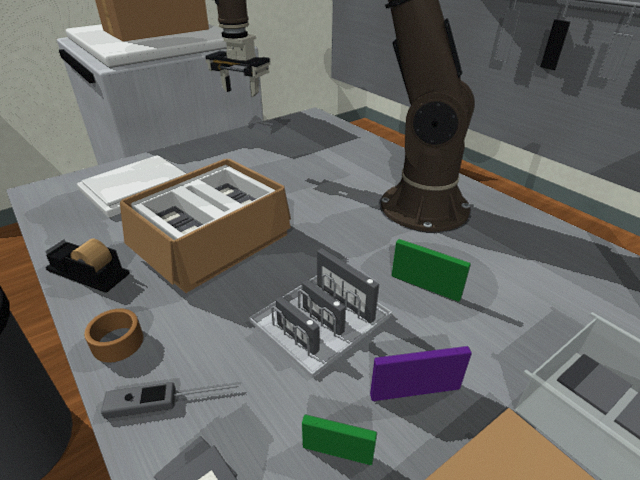

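View pics/top0.png

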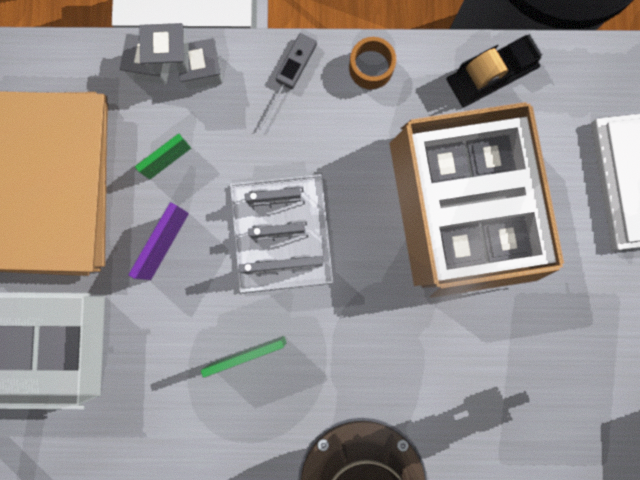

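View pics/wrist0.png

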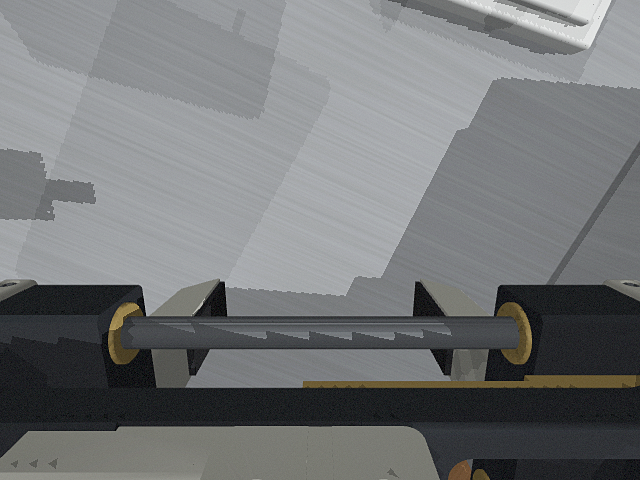

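The top view shows three grey plates in the rack, at about (274,195), (279,231) and (283,266). The scene view shows the same three at (295,325), (322,308) and (347,285). The one at (283,266) looks longest and tallest, so I'll enlarge the crops to confirm.

```bash
cat > h.py <<'E'
import numpy as np, cv2
from cell import *
def proj(n,P,c=None):
    c=c or calibration(n); return cv2.projectPoints(np.float64(P).reshape(-1,1,3),c["rvec"],c["tvec"],c["K"],None)[0][:,0]
def back(n,uv,z,c=None):
    c=c or calibration(n); R=cv2.Rodrigues(c["rvec"])[0]; C=-R.T@c["tvec"]
    d=(R.T@np.linalg.inv(c["K"])@np.c_[np.atleast_2d(uv),np.ones(len(np.atleast_2d(uv)))].T).T
    return C+d*((z-C[2])/d[:,2])[:,None]
def toworld(n,p,c=None):
    c=c or calibration(n); R=cv2.Rodrigues(c["rvec"])[0]; return R.T@(np.array(p)-c["tvec"])
E
python3 - <<'E'
from h import *
a=cv2.imread("pics/top0.png");s=cv2.imread("pics/scene0.png")
cv2.imwrite("pics/cropr.png",cv2.resize(a[165:305,215:345],None,fx=4.2,fy=4.2,interpolation=cv2.INTER_CUBIC))
cv2.imwrite("pics/cropc.png",cv2.resize(a[95:300,385:570],None,fx=2.9,fy=2.9,interpolation=cv2.INTER_CUBIC))
cv2.imwrite("pics/crops.png",cv2.resize(s[240:385,240:400],None,fx=4,fy=4,interpolation=cv2.INTER_CUBIC))
camera("top")
for t in("cool_plate","small_plate_a","rack","carton"):
    for r in search_frame(t,"top")[:6]:print(t,round(r["score"],2),toworld("top",r["location"]).round(4))
    for r in outline_of(t,"top")[:4]:
        m=r["mask"];ys,xs=np.nonzero(m);print("  mask",round(r["score"],2),m.sum(),xs.min(),xs.max(),ys.min(),ys.max(),cv2.minAreaRect(np.c_[xs,ys].astype(np.float32)))
E
```

```text
cool_plate 0.91 [0.4311 0.1618 0.1024]
cool_plate 0.83 [0.4726 0.3999 0.0812]
cool_plate 0.74 [0.2596 0.2264 0.1029]
  mask 0.85 1846 130 187 204 279 ((158.6940155029297, 243.5196990966797), (23.24842643737793, 84.55191040039062), 29.427461624145508)
  mask 0.83 1008 201 286 337 377 ((243.30113220214844, 356.46624755859375), (12.623047828674316, 90.82347869873047), 69.56716918945312)
  mask 0.66 939 239 323 256 274 ((281.05389404296875, 265.1336669921875), (12.401976585388184, 84.63024139404297), 85.13549041748047)
small_plate_a 0.95 [0.563  0.1787 0.0745]
small_plate_a 0.85 [0.6488 0.4031 0.0561]
small_plate_a 0.59 [0.4961 0.1733 0.0758]
  mask 0.75 659 244 301 188 205 ((272.514892578125, 197.14849853515625), (13.930521011352539, 56.91613006591797), 84.2894058227539)
  mask 0.55 1075 136 190 135 178 ((162.8338165283203, 157.4552001953125), (20.321407318115234, 56.502113342285156), 53.74616622924805)
rack 0.64 [0.4971 0.1604 0.0052]
rack 0.3 [ 0.5589 -0.2087  0.1164]
  mask 0.64 7736 231 332 176 291 ((281.1094055175781, 233.05764770507812), (108.66150665283203, 93.08943176269531), 84.0938491821289)
carton 0.88 [ 0.5557 -0.2096  0.1184]
  mask 0.86 26320 389 564 103 297 ((475.6496276855469, 199.93759155273438), (181.3807830810547, 153.53555297851562), 79.87532806396484)
```

View pics/cropr.png

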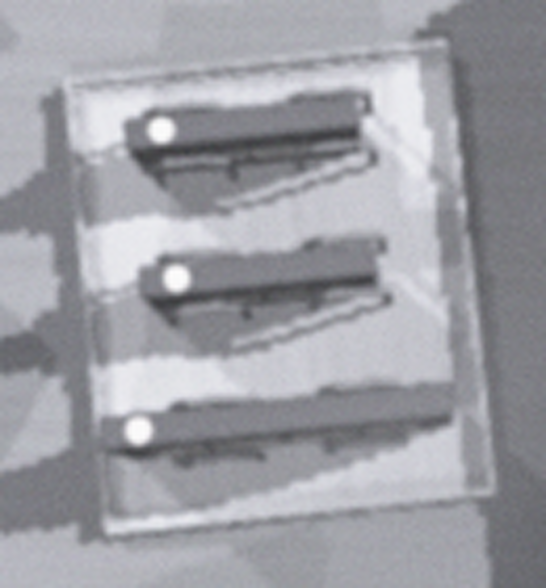

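View pics/cropc.png

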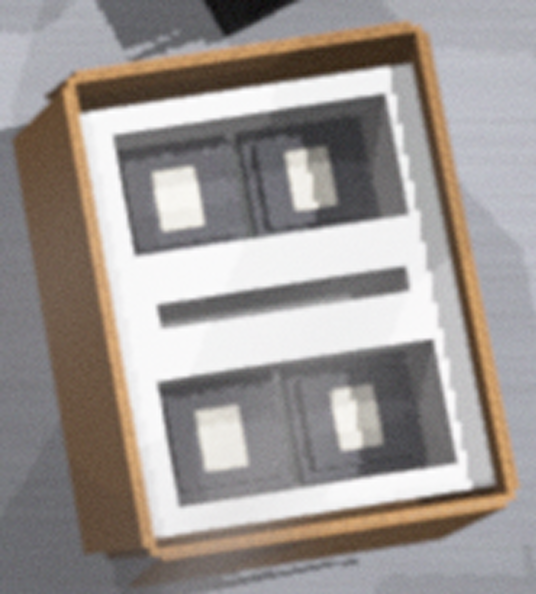

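View pics/crops.png

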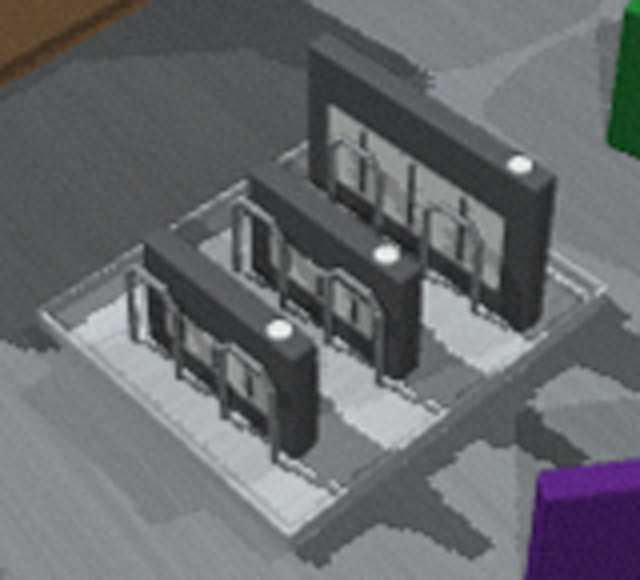

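The crops confirm it. The plate at top-view (283,266), nearest the robot, is clearly longer and taller than its two grey neighbours. The green and purple ones are decoys. Next I'll measure the plate top edge, carton rim and slot.

```bash
python3 - <<'E'
from h import *
def up(c,f,o): return (np.array(c)+.5)/f-.5+np.array(o)
pl=up([(103,418),(452,383),(452,420),(105,452)],4.2,(215,165)); W=back("top",pl,.102)
print("plate",W.round(4),W.mean(0).round(4)); 
for i,j in((0,1),(3,2)): d=W[i]-W[j];print(np.linalg.norm(d),np.degrees(np.arctan2(d[1],d[0])))
rk=up([(65,80),(446,40),(494,494),(106,534)],4.2,(215,165));W=back("top",rk,.012);print("rack",W.round(4),W.mean(0).round(4))
for i in range(4): d=W[(i+1)%4]-W[i];print(np.linalg.norm(d),np.degrees(np.arctan2(d[1],d[0])))
sl=up([(158,306),(406,268),(410,289),(161,327)],2.9,(385,95));W=back("top",sl,.129);print("slot",W.round(4),W.mean(0).round(4))
for i,j in((0,1),(3,2),(3,0),(2,1)): d=W[i]-W[j];print(np.linalg.norm(d),np.degrees(np.arctan2(d[1],d[0])))
ca=up([(68,82),(424,26),(517,494),(146,556)],2.9,(385,95));W=back("top",ca,.142);print("carton",W.round(4),W.mean(0).round(4))
for i in range(4): d=W[(i+1)%4]-W[i];print(np.linalg.norm(d),np.degrees(np.arctan2(d[1],d[0])))
E
```

```text
plate [[0.4301 0.2396 0.102 ]
 [0.4469 0.0835 0.102 ]
 [0.4303 0.0834 0.102 ]
 [0.4149 0.2384 0.102 ]] [0.4305 0.1612 0.102 ]
0.15703967495899201 96.17125118660483
0.15579375470643586 95.70459221276316
rack [[0.6023 0.2752 0.012 ]
 [0.6239 0.0866 0.012 ]
 [0.3994 0.0617 0.012 ]
 [0.3785 0.2502 0.012 ]] [0.501  0.1684 0.012 ]
0.18979628709546292 -83.47831225735811
0.22589285713342144 -173.67798420849658
0.18958274762539634 96.30376439111896
0.22517114028677085 6.376061035121042
slot [[ 0.5498 -0.1318  0.129 ]
 [ 0.5755 -0.2907  0.129 ]
 [ 0.5619 -0.2928  0.129 ]
 [ 0.5362 -0.1335  0.129 ]] [ 0.5559 -0.2122  0.129 ]
0.16093202137644 99.21743396144855
0.16135400550412612 99.17184627669894
0.01363589192380301 -172.7533209015764
0.013756288854524885 -170.97831096624498
carton [[ 0.6917 -0.0734  0.142 ]
 [ 0.7301 -0.3016  0.142 ]
 [ 0.4307 -0.3503  0.142 ]
 [ 0.3905 -0.1191  0.142 ]] [ 0.5608 -0.2111  0.142 ]
0.23140810531740463 -80.42605013140965
0.3033728710460686 -170.74815826944132
0.2346945211243136 99.86061646194166
0.30458317534536367 8.635419409892416
```

Plate, rack, carton and slot sizes match the description to within a few mm, except that the slot's apparent width is about 13.6 instead of 17.6 because of shading on its wall. I'll get the wrist camera's mounting so I can look at the slot from above on the way.

```bash
cat >> h.py <<'E'
def goal(p,yaw):
    """tool shift (mm) & turn to reach TCP p, tool down with tool y axis at world yaw deg"""
    from scipy.spatial.transform import Rotation as Ro
    o=get_obs();R=np.array(o["orientation"]);y=np.array([np.cos(np.radians(yaw)),np.sin(np.radians(yaw)),0]);z=np.array([0,0,-1.]);x=np.cross(y,z)
    G=np.c_[x,y,z]; return (R.T@(np.array(p)-o["position"])*1000).round(2), Ro.from_matrix(R.T@G).as_rotvec().round(4)
def st():
    o=get_obs();print("t",round(o["t"],2),"p",np.round(o["position"],4),"F",np.round(o["contact_force"],2),"T",np.round(o["torque"],2),"op",round(o["opening"],4),"yaw_y",np.degrees(np.arctan2(o["orientation"][1][1],o["orientation"][0][1])).round(2))
E
python3 - <<'E'
from h import *
o=get_obs();R=np.array(o["orientation"]);c=calibration("wrist");Rc=cv2.Rodrigues(c["rvec"])[0]
C=-Rc.T@c["tvec"];print("cam in tool",R.T@(C-o["position"]));print("axes",(R.T@Rc.T).round(3))
T=-cv2.Rodrigues(calibration("top")["rvec"])[0].T@calibration("top")["tvec"];print(T)
print(goal([.62,-.22,.30],9.2-0)); print(goal([.4305,.1612,.2],6.35))
E
```

```text
cam in tool [ 7.29073681e-02  1.04151886e-04 -1.59211198e-01]
axes [[-0.001 -0.964 -0.265]
 [ 1.    -0.001 -0.001]
 [ 0.    -0.265  0.964]]
[0.37626955 0.09411861 1.0941068 ]
(array([ 479.23, -174.32,  -73.25]), array([ 0.0000e+00,  1.0000e-04, -1.3176e+00]))
(array([ 458.97, -599.55,   26.71]), array([ 0.0000e+00,  1.0000e-04, -1.2679e+00]))
```

```bash
python3 -c "
from h import *
print(goal([.566,-.272,.30],9.3))"
```

```text
(array([ 408.88, -148.42,  -73.25]), array([ 0.0000e+00,  1.0000e-04, -1.3194e+00]))
```

```bash
python3 -m handwheel '[[0,409,-148,-73,0,0,-1.319],[0,409,-148,-73,0,0,-1.319],[0,409,-148,-73,0,0,-1.319],[0,409,-148,-73,0,0,-1.319],[0,409,-148,-73,0,0,-1.319],[0,409,-148,-73,0,0,-1.319],[0,409,-148,-73,0,0,-1.319],[0,409,-148,-73,0,0,-1.319],[0,409,-148,-73,0,0,-1.319],[0,409,-148,-73,0,0,-1.319]]' 30
python3 -m handwheel '[[0,0,0,0,0,0,0],[0,0,0,0,0,0,0]]'
python3 - <<'E'
from h import *
st();print(goal([.566,-.272,.30],9.3))
np.savez("w1.npz",**calibration("wrist"));cv2.imwrite("pics/w1.png",camera("wrist")[:,:,::-1])
E
```

```text
t: 1.6
position: [0.5709, -0.2656, 0.3007]
orientation: [[-0.174, 0.985, 0.004], [0.985, 0.174, 0.003], [0.003, 0.004, -1.0]]
contact_force: [1.2, -0.7, 0.2]
opening: 0.0463
t: 1.8
position: [0.5707, -0.2655, 0.3005]
orientation: [[-0.174, 0.985, 0.004], [0.985, 0.174, 0.004], [0.003, 0.004, -1.0]]
contact_force: [-0.6, 1.2, -0.6]
opening: 0.046
t 1.8 p [ 0.5707 -0.2655  0.3005] F [-0.58  1.23 -0.6 ] T [ 0.04 -0.13 -0.  ] op 0.046 yaw_y 9.99
(array([-5.57, -5.79,  0.49]), array([ 0.0042, -0.0029,  0.0121]))
```

View pics/w1.png

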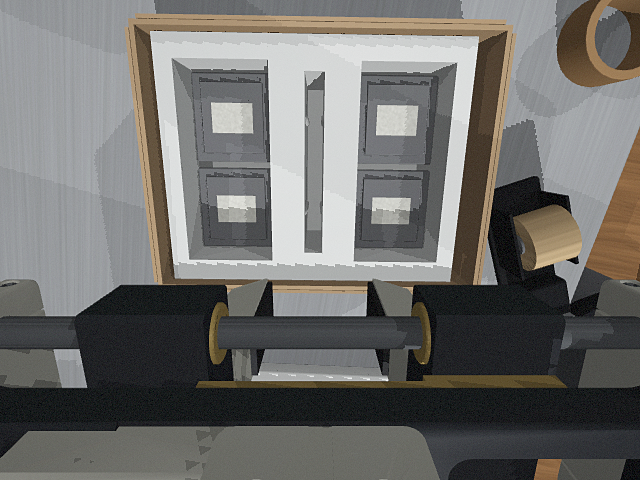

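The wrist view shows the insert clearly: the slot mouth spans cols ~304–325, rows ~71–252. I'll measure its edges.

```bash
python3 - <<'E'
from h import *
a=cv2.imread("pics/w1.png");
cv2.imwrite("pics/w1s.png",cv2.resize(a[50:275,260:370],None,fx=2.6,fy=2.6,interpolation=cv2.INTER_CUBIC))
cv2.imwrite("pics/w1s2.png",cv2.resize(a[0:300,120:530],None,fx=1.95,fy=1.95,interpolation=cv2.INTER_CUBIC))
E
```

```text
(no output)
```

View pics/w1s.png

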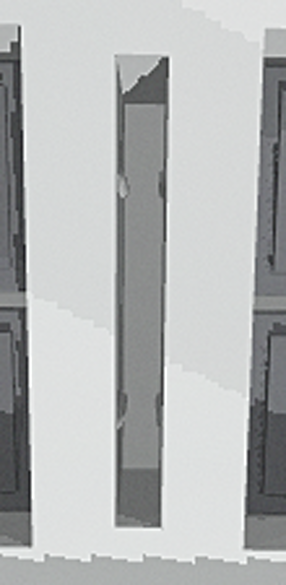

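View pics/w1s2.png

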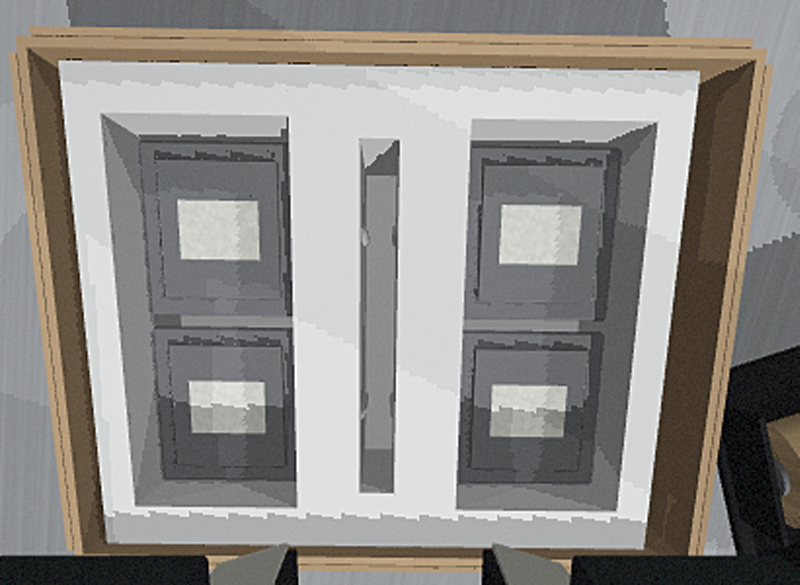

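```bash
python3 - <<'E'
from h import *
d=np.load("w1.npz");c={k:d[k] for k in d}
up=lambda p,f,o:(np.array(p)+.5)/f-.5+np.array(o)
W=back("wrist",up([(115,55),(168.5,55.5),(161.5,527),(115,526)],2.6,(260,50)),.129,c);print(W.round(4),W.mean(0).round(4))
for i,j in((0,3),(1,2),(1,0),(2,3)): e=W[i]-W[j];print(np.linalg.norm(e).round(4),np.degrees(np.arctan2(e[1],e[0])).round(2))
# web edges at mid rows
W=back("wrist",up([(32,545),(244,547),(20,25),(264,27)],2.6,(260,50)),.129,c);print(W.round(4),W.mean(0).round(4))
E
```

```text
[[ 0.5363 -0.1329  0.129 ]
 [ 0.5538 -0.13    0.129 ]
 [ 0.58   -0.291   0.129 ]
 [ 0.5626 -0.2937  0.129 ]] [ 0.5582 -0.2119  0.129 ]
0.1629 99.28
0.1632 99.23
0.0178 9.51
0.0176 8.58
[[ 0.5327 -0.3065  0.129 ]
 [ 0.6124 -0.2935  0.129 ]
 [ 0.5041 -0.1294  0.129 ]
 [ 0.5833 -0.1161  0.129 ]] [ 0.5581 -0.2114  0.129 ]
```

The wrist view fixes the slot at centre (0.5582, -0.2119), yaw 9.25°, size 17.6 × 163, which is an exact size match. Next is the same kind of view over the plate.

```bash
python3 -c "
from h import *
print(goal([.437,.1012,.25],6.3))"
```

```text
(array([384.85, -68.12,  51.17]), array([ 0.0037, -0.0025,  0.0632]))
```

```bash
python3 -m handwheel '[[0,385,-68,10,0.004,-0.0025,0.063],[0,385,-68,10,0.004,-0.0025,0.063],[0,385,-68,10,0.004,-0.0025,0.063],[0,385,-68,20,0.004,-0.0025,0.063],[0,385,-68,51,0.004,-0.0025,0.063],[0,385,-68,51,0.004,-0.0025,0.063],[0,385,-68,51,0.004,-0.0025,0.063],[0,385,-68,51,0.004,-0.0025,0.063],[0,385,-68,51,0.004,-0.0025,0.063],[0,385,-68,51,0.004,-0.0025,0.063]]'
python3 - <<'E'
from h import *
st()
np.savez("w2.npz",**calibration("wrist"));a=camera("wrist")[:,:,::-1];cv2.imwrite("pics/w2.png",a)
cv2.imwrite("pics/w2.png",a)
E
```

```text
t: 2.85
position: [0.4368, 0.1009, 0.2502]
orientation: [[-0.11, 0.994, -0.0], [0.994, 0.11, -0.001], [-0.001, -0.0, -1.0]]
contact_force: [0.1, -0.4, -0.2]
opening: 0.0463
t 2.85 p [0.4368 0.1009 0.2502] F [ 0.11 -0.42 -0.21] T [-0.1  -0.14  0.01] op 0.0463 yaw_y 6.32
```

View pics/w2.png

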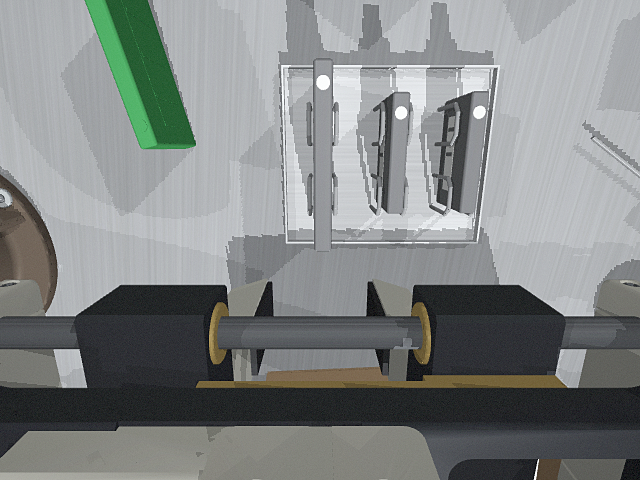

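The plate's top edge spans cols 314–332, rows 59–250, midway between the wire loops and longer than the two others at (399,110) and (479,112).

```bash
python3 - <<'E'
from h import *
a=cv2.imread("pics/w2.png");
cv2.imwrite("pics/w2s.png",cv2.resize(a[50:260,270:370],None,fx=2.8,fy=2.8,interpolation=cv2.INTER_CUBIC))
E
```

```text
(no output)
```

View pics/w2s.png

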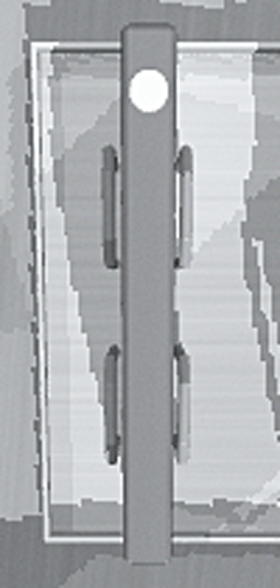

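```bash
python3 - <<'E'
from h import *
d=np.load("w2.npz");c={k:d[k] for k in d}
up=lambda p,f,o:(np.array(p)+.5)/f-.5+np.array(o)
W=back("wrist",up([(121,23),(176,23),(171.5,564),(124,564)],2.8,(270,50)),.1005,c);print(W.round(4),W.mean(0).round(4))
for i,j in((0,3),(1,2),(1,0),(2,3)): e=W[i]-W[j];print(np.linalg.norm(e).round(4),np.degrees(np.arctan2(e[1],e[0])).round(2))
p=W.mean(0); print(goal([p[0],p[1],.085],6.35))
E
```

```text
[[0.4177 0.2408 0.1005]
 [0.4333 0.2425 0.1005]
 [0.451  0.0828 0.1005]
 [0.4354 0.0811 0.1005]] [0.4343 0.1618 0.1005]
0.1606 96.34
0.1606 96.32
0.0157 6.28
0.0156 6.28
(array([ 61.97,   3.7 , 165.23]), array([-0.0001,  0.0009, -0.0025]))
```

```bash
python3 -m handwheel '[[0,62,3.7,80,0,0.001,-0.001],[0,62,3.7,120,0,0.001,-0.001],[0,62,3.7,120,0,0.001,-0.001],[0,62,3.7,120,0,0.001,-0.001],[0,62,3.7,120,0,0.001,-0.001]]'
python3 - <<'E'
from h import *
st();print(goal([.4343,.1618,.073],6.32))
E
```

```text
t: 3.4
position: [0.435, 0.1604, 0.1306]
orientation: [[-0.107, 0.994, -0.001], [0.994, 0.107, -0.001], [-0.001, -0.001, -1.0]]
contact_force: [1.1, 0.3, 0.4]
opening: 0.046
t 3.4 p [0.435  0.1604 0.1306] F [1.12 0.29 0.36] T [-0.03 -0.16  0.  ] op 0.046 yaw_y 6.15
(array([ 1.48, -0.52, 57.56]), array([-0.001 ,  0.0005, -0.0029]))
```

```bash
python3 -m handwheel '[[0,1.5,-0.5,30,-0.001,0,-0.003],[0,1.5,-0.5,57.5,-0.001,0,-0.003],[0,1.5,-0.5,57.5,-0.001,0,-0.003],[0,1.5,-0.5,57.5,-0.001,0,-0.003]]'
python3 - <<'E'
from h import *
st();print(goal([.4343,.1618,.073],6.32))
cv2.imwrite("pics/w3.png",camera("wrist")[:,:,::-1])
E
```

```text
t: 3.8
position: [0.4355, 0.1611, 0.0747]
orientation: [[-0.108, 0.994, 0.001], [0.994, 0.108, -0.001], [-0.001, 0.001, -1.0]]
contact_force: [0.3, 0.6, 1.1]
opening: 0.0461
t 3.8 p [0.4355 0.1611 0.0747] F [0.31 0.63 1.14] T [ 0.   -0.1   0.03] op 0.0461 yaw_y 6.22
(array([ 0.82, -1.14,  1.69]), array([ 0.0014,  0.0008, -0.0017]))
```

View pics/w3.png

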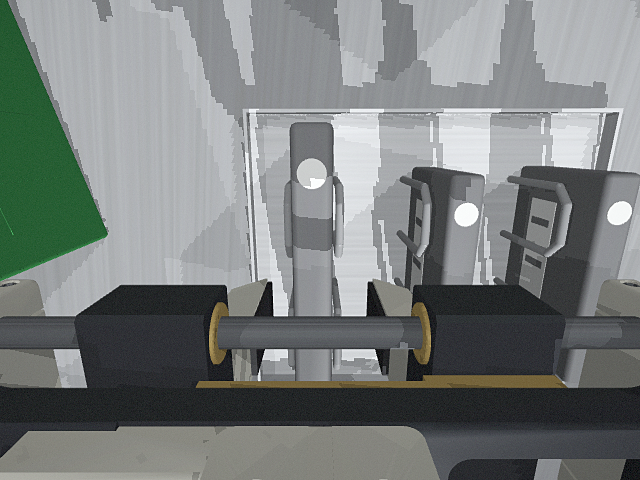

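The plate is between the jaws, about 2 mm left of middle (313 vs 320 px). I'll nudge over and grip.

```bash
python3 -m handwheel '[[0,1,-2,1.5,0.001,0,-0.002],[0,1,-2,1.5,0.001,0,-0.002],[-1,1,-2,1.5,0.001,0,-0.002],[-1,1,-2,1.5,0.001,0,-0.002],[-1,1,-2,1.5,0.001,0,-0.002],[-1,1,-2,1.5,0.001,0,-0.002],[-1,1,-2,1.5,0.001,0,-0.002],[-1,1,-2,1.5,0.001,0,-0.002]]' 45
python3 - <<'E'
from h import *
st()
E
```

```text
t: 4.65
position: [0.4336, 0.1623, 0.0735]
orientation: [[-0.111, 0.994, 0.001], [0.994, 0.111, -0.0], [-0.0, 0.001, -1.0]]
contact_force: [0.2, -0.6, 0.5]
opening: 0.0158
t 4.65 p [0.4336 0.1623 0.0735] F [ 0.22 -0.56  0.47] T [-0.    0.01  0.02] op 0.0158 yaw_y 6.36
```

```bash
python3 -m handwheel '[[-1,0,0,-10,0,0,0],[-1,0,0,-35,0,0,0],[-1,0,0,-70,0,0,0],[-1,0,0,-110,0,0,0],[-1,0,0,-150,0,0,0],[-1,0,0,-180,0,0,0],[-1,0,0,-180,0,0,0],[-1,0,0,-180,0,0,0]]'
python3 - <<'E'
from h import *
st();print(goal([.5582,-.2119,.26],9.25))
cv2.imwrite("pics/w4.png",camera("wrist")[:,:,::-1])
E
```

```text
t: 5.45
position: [0.4333, 0.1622, 0.2538]
orientation: [[-0.111, 0.994, 0.002], [0.994, 0.111, -0.0], [-0.001, 0.002, -1.0]]
contact_force: [-0.5, -1.0, -2.3]
opening: 0.0158
t 5.45 p [0.4333 0.1622 0.2538] F [-0.52 -0.97 -2.33] T [-0.04 -0.09 -0.03] op 0.0158 yaw_y 6.35
(array([-385.66,   82.79,   -5.78]), array([ 0.0022,  0.0006, -0.0506]))
```

View pics/w4.png

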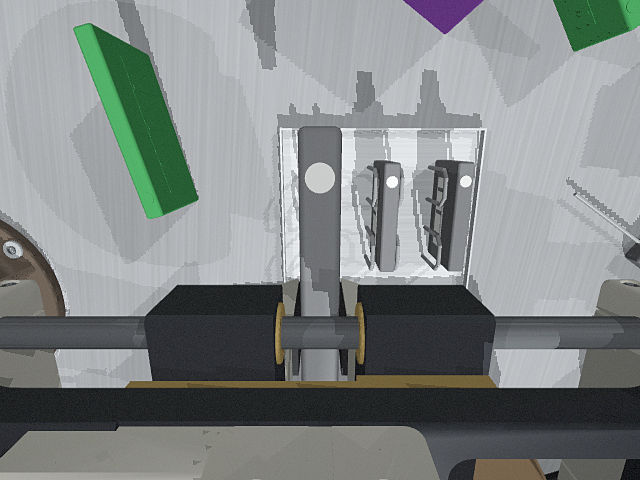

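The plate is held upright in the gripper and both small plates are undisturbed. I'll compute where the plate sits in the hand from its visible end (cols 299–342, row 126).

```bash
python3 - <<'E'
from h import *
a=cv2.imread("pics/w4.png");cv2.imwrite("pics/w4s.png",cv2.resize(a[110:290,270:370],None,fx=3.3,fy=3.3,interpolation=cv2.INTER_CUBIC))
o=get_obs();R=np.array(o["orientation"]);p=np.array(o["position"])
for uv in[(299,126),(341.5,126),(299.5,270),(339,270),(320,126)]:
    print(uv,(R.T@(back("wrist",[uv],p[2]+.0272)[0]-p)*1000).round(2))
E
```

```text
(299, 126) [ 79.38  -5.66 -27.28]
(341.5, 126) [ 79.37   9.54 -27.27]
(299.5, 270) [ 24.89  -6.35 -27.22]
(339, 270) [ 24.88   9.4  -27.22]
(320, 126) [ 79.37   1.85 -27.27]
```

View pics/w4s.png

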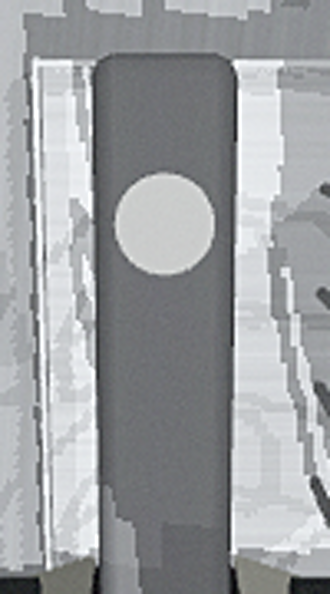

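```bash
python3 - <<'E'
from h import *
for _ in range(2):
    o=get_obs();R=np.array(o["orientation"]);c=calibration("wrist");Rc=cv2.Rodrigues(c["rvec"])[0]
    C=-Rc.T@c["tvec"];print("cam in tool",(R.T@(C-o["position"])*1000).round(2));print("axes",(R.T@Rc.T).round(4))
d=np.load("w1.npz");Rc=cv2.Rodrigues(d["rvec"])[0];print("w1",-Rc.T@d["tvec"]);R1=np.array([[-.174,.985,.004],[.985,.174,.004],[.003,.004,-1]]);print(R1.T@(-Rc.T@d["tvec"]-[.5707,-.2655,.3005]),(R1.T@Rc.T).round(4))
d=np.load("w2.npz");Rc=cv2.Rodrigues(d["rvec"])[0];R2=np.array([[-.11,.994,0],[.994,.11,-.001],[-.001,0,-1]]);print("w2",R2.T@(-Rc.T@d["tvec"]-[.4368,.1009,.2502]),(R2.T@Rc.T).round(4))
E
```

```text
cam in tool [  71.65    1.6  -159.26]
axes [[-8.000e-04 -9.643e-01 -2.647e-01]
 [ 1.000e+00 -9.000e-04  3.000e-04]
 [-5.000e-04 -2.647e-01  9.643e-01]]
cam in tool [  71.65    1.6  -159.26]
axes [[-8.000e-04 -9.643e-01 -2.647e-01]
 [ 1.000e+00 -9.000e-04  3.000e-04]
 [-5.000e-04 -2.647e-01  9.643e-01]]
w1 [ 0.55931986 -0.1953113   0.45996752]
[ 0.07159441  0.00164126 -0.15923229] [[-1.2000e-03 -9.6450e-01 -2.6500e-01]
 [ 1.0003e+00 -1.4000e-03  4.0000e-04]
 [-1.0000e-04 -2.6520e-01  9.6420e-01]]
w2 [ 0.07162142  0.00160454 -0.1592391 ] [[-6.0000e-04 -9.6440e-01 -2.6450e-01]
 [ 1.0001e+00 -6.0000e-04 -0.0000e+00]
 [-2.0000e-04 -2.6450e-01  9.6440e-01]]
```

The wrist calibration carries a constant world error of about (+1.55, +0.57) mm against the tool pose. Two checks agree on it: the camera position seen at two yaws, and the grasp. Corrected, the slot is at (0.5566, -0.2125), and the plate sits −1.0 mm along tool x in the hand. So the TCP target is (0.5564, -0.2115).

```bash
python3 -c "
from h import *
print(goal([.5564,-.2115,.26],9.25))"
python3 -m handwheel '[[-1,-385,81,-6,0.002,0,-0.05],[-1,-385,81,-6,0.002,0,-0.05],[-1,-385,81,-6,0.002,0,-0.05],[-1,-385,81,-6,0.002,0,-0.05],[-1,-385,81,-6,0.002,0,-0.05],[-1,-385,81,-6,0.002,0,-0.05],[-1,-385,81,-6,0.002,0,-0.05],[-1,-385,81,-6,0.002,0,-0.05],[-1,-385,81,-6,0.002,0,-0.05],[-1,-385,81,-6,0.002,0,-0.05]]'
python3 -c "
from h import *
st();print(goal([.5564,-.2115,.215],9.25))"
```

```text
(array([-384.83,   81.57,   -6.8 ]), array([ 0.0002,  0.001 , -0.0505]))
t: 6.5
position: [0.5548, -0.2124, 0.2567]
orientation: [[-0.158, 0.987, -0.006], [0.987, 0.158, 0.001], [0.001, -0.005, -1.0]]
contact_force: [0.0, 1.3, -2.8]
opening: 0.0157
t 6.5 p [ 0.5548 -0.2124  0.2567] F [ 0.    1.28 -2.83] T [ 0.1  -0.13 -0.  ] op 0.0157 yaw_y 9.1
(array([ 0.61,  1.93, 41.72]), array([-0.0054, -0.0015, -0.0026]))
```

```bash
python3 -m handwheel '[[-1,0.6,1.9,20,-0.0054,-0.0015,-0.0026],[-1,0.6,1.9,41,-0.0054,-0.0015,-0.0026],[-1,0.6,1.9,41,-0.0054,-0.0015,-0.0026],[-1,0.6,1.9,41,-0.0054,-0.0015,-0.0026],[-1,0.6,1.9,41,-0.0054,-0.0015,-0.0026]]'
python3 - <<'E'
from h import *
st();print(goal([.5564,-.2115,.208],9.25))
a=camera("wrist")[:,:,::-1];cv2.imwrite("pics/w5.png",a);b=camera("top")[:,:,::-1]
cv2.imwrite("pics/t5.png",cv2.resize(b[95:300,385:570],None,fx=2.9,fy=2.9,interpolation=cv2.INTER_CUBIC))
E
```

```text
t: 7.0
position: [0.557, -0.2108, 0.2168]
orientation: [[-0.162, 0.987, 0.001], [0.987, 0.162, -0.0], [-0.0, 0.001, -1.0]]
contact_force: [0.5, -0.3, -2.5]
opening: 0.0158
t 7.0 p [ 0.557  -0.2108  0.2168] F [ 0.47 -0.29 -2.54] T [-0.01 -0.14 -0.01] op 0.0158 yaw_y 9.31
(array([-0.63, -0.67,  8.75]), array([0.0012, 0.0003, 0.0011]))
```

View pics/w5.png

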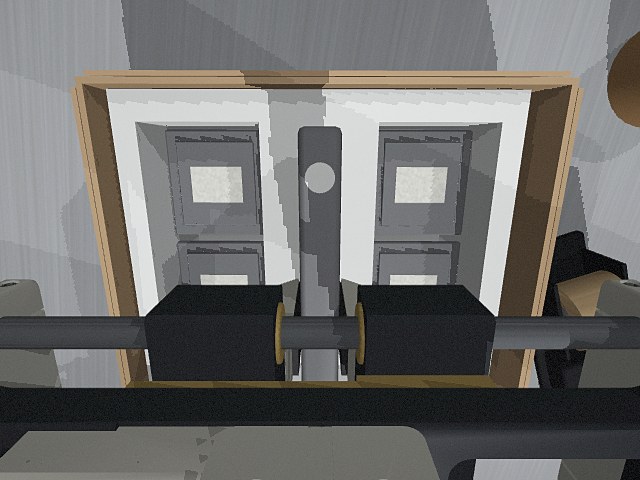

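The plate hangs over the middle of the web (web edges at cols ~260 and ~380, plate centre ~320). I'll descend gently to the mouth and watch the force.

```bash
python3 -m handwheel '[[-1,-0.6,-0.7,9,0.001,0,0.001],[-1,-0.6,-0.7,13,0.001,0,0.001],[-1,-0.6,-0.7,13,0.001,0,0.001],[-1,-0.6,-0.7,13,0.001,0,0.001]]'
python3 -c "
from h import *
st();print(goal([.5564,-.2115,.199],9.25))"
```

```text
t: 7.5
position: [0.5563, -0.212, 0.2036]
orientation: [[-0.16, 0.987, 0.0], [0.987, 0.16, -0.0], [-0.001, 0.0, -1.0]]
contact_force: [1.3, -0.4, -3.4]
opening: 0.0157
t 7.5 p [ 0.5563 -0.212   0.2036] F [ 1.28 -0.41 -3.35] T [ 0.01 -0.09 -0.  ] op 0.0157 yaw_y 9.21
(array([0.48, 0.22, 4.64]), array([ 0.0001,  0.0005, -0.0007]))
```

```bash
python3 -m handwheel '[[-1,0.5,0.2,3,0,0,0],[-1,0.5,0.2,5,0,0,0],[-1,0.5,0.2,6,0,0,0]]'
python3 -c "
from h import *
st();print(goal([.5564,-.2115,.196],9.25))"
```

```text
t: 7.8
position: [0.5563, -0.2114, 0.1974]
orientation: [[-0.16, 0.987, -0.0], [0.987, 0.16, -0.0], [-0.0, -0.0, -1.0]]
contact_force: [-0.1, 0.7, -3.0]
opening: 0.016
t 7.8 p [ 0.5563 -0.2114  0.1974] F [-0.11  0.69 -2.98] T [ 0.02 -0.14 -0.  ] op 0.016 yaw_y 9.22
(array([-0.12,  0.1 ,  1.35]), array([-0.0002,  0.0003, -0.0005]))
```

```bash
python3 -m handwheel '[[-1,-0.1,0.1,2,0,0,0],[-1,-0.1,0.1,4,0,0,0],[-1,-0.1,0.1,4,0,0,0]]'
python3 -c "
from h import *
st();print(goal([.5564,-.2115,.180],9.25))"
```

```text
t: 8.1
position: [0.5562, -0.2115, 0.193]
orientation: [[-0.16, 0.987, -0.001], [0.987, 0.16, -0.0], [-0.0, -0.001, -1.0]]
contact_force: [-0.8, -0.9, -2.8]
opening: 0.0155
t 8.1 p [ 0.5562 -0.2115  0.193 ] F [-0.82 -0.85 -2.76] T [ 0.01 -0.13 -0.07] op 0.0155 yaw_y 9.22
(array([-0.07,  0.2 , 12.99]), array([-0.0006,  0.0001, -0.0006]))
```

There's no contact force 7.5 mm below the foam level, so the plate is in the slot mouth. I'll continue slowly.

```bash
python3 -m handwheel '[[-1,0,0.1,3,0,0,0],[-1,0,0.1,6,0,0,0],[-1,0,0.1,9,0,0,0],[-1,0,0.1,9,0,0,0]]'
python3 -c "
from h import *
st();print(goal([.5564,-.2115,.170],9.25))"
```

```text
t: 8.5
position: [0.556, -0.2114, 0.1834]
orientation: [[-0.16, 0.987, -0.001], [0.987, 0.16, 0.0], [0.0, -0.001, -1.0]]
contact_force: [-0.4, -0.7, -2.9]
opening: 0.0161
t 8.5 p [ 0.556  -0.2114  0.1834] F [-0.41 -0.68 -2.88] T [ 0.04 -0.1  -0.01] op 0.0161 yaw_y 9.22
(array([-0.19,  0.43, 13.38]), array([-0.0015, -0.0003, -0.0006]))
```

```bash
python3 -m handwheel '[[-1,0,0.2,2,0,0,0],[-1,0,0.2,4,0,0,0],[-1,0,0.2,6,0,0,0],[-1,0,0.2,8,0,0,0],[-1,0,0.2,10,0,0,0]]'
python3 -c "
from h import *
st();print(goal([.5564,-.2115,.150],9.25))"
```

```text
t: 9.0
position: [0.5565, -0.2114, 0.1736]
orientation: [[-0.16, 0.987, -0.001], [0.987, 0.16, -0.0], [0.0, -0.001, -1.0]]
contact_force: [-0.2, -0.1, 0.0]
opening: 0.0157
t 9.0 p [ 0.5565 -0.2114  0.1736] F [-0.15 -0.06  0.04] T [ 0.06 -0.29 -0.05] op 0.0157 yaw_y 9.22
(array([-0.1 , -0.12, 23.55]), array([-0.0007, -0.    , -0.0006]))
```

Rib grip is about 3 N, as expected. I'll keep pushing until the fingers are close above the foam.

```bash
python3 -m handwheel '[[-1,0,0,2.5,0,0,0],[-1,0,0,5,0,0,0],[-1,0,0,7.5,0,0,0],[-1,0,0,10,0,0,0],[-1,0,0,12.5,0,0,0],[-1,0,0,15,0,0,0],[-1,0,0,17.5,0,0,0],[-1,0,0,20,0,0,0]]'
python3 -c "
from h import *
st();print(goal([.5564,-.2115,.137],9.25))"
```

```text
t: 9.8
position: [0.5566, -0.2113, 0.1534]
orientation: [[-0.16, 0.987, -0.0], [0.987, 0.16, -0.0], [0.0, -0.0, -1.0]]
contact_force: [-0.4, 0.2, 2.6]
opening: 0.0159
t 9.8 p [ 0.5566 -0.2113  0.1534] F [-0.36  0.22  2.57] T [ 0.04 -0.15  0.04] op 0.0159 yaw_y 9.22
(array([-0.13, -0.22, 16.38]), array([-0.0005, -0.0001, -0.0005]))
```

```bash
python3 -m handwheel '[[-1,-0.1,-0.1,2.5,0,0,0],[-1,-0.1,-0.1,5,0,0,0],[-1,-0.1,-0.1,7.5,0,0,0],[-1,-0.1,-0.1,10,0,0,0],[-1,-0.1,-0.1,12.5,0,0,0],[-1,-0.1,-0.1,15,0,0,0],[-1,-0.1,-0.1,15,0,0,0]]'
python3 -c "
from h import *
st()"
```

```text
t: 10.5
position: [0.5565, -0.2115, 0.138]
orientation: [[-0.16, 0.987, -0.001], [0.987, 0.16, 0.0], [0.0, -0.001, -1.0]]
contact_force: [1.1, 0.5, 1.1]
opening: 0.0161
t 10.5 p [ 0.5565 -0.2115  0.138 ] F [1.1  0.48 1.09] T [-0.05 -0.41 -0.04] op 0.0161 yaw_y 9.22
```

Insertion is about 62 mm. I'll release, rise above the plate, shut the fingers and look.

```bash
python3 -m handwheel '[[-0.2,0,0,0,0,0,0],[-0.2,0,0,0,0,0,0],[-0.2,0,0,0,0,0,0],[-0.2,0,0,-20,0,0,0],[-0.2,0,0,-50,0,0,0],[-1,0,0,-55,0,0,0],[-1,0,0,-55,0,0,0],[-1,0,0,-55,0,0,0],[-1,0,0,-55,0,0,0]]' 30
python3 - <<'E'
from h import *
st()
cv2.imwrite("pics/w6.png",camera("wrist")[:,:,::-1]);cv2.imwrite("pics/s6.png",camera("scene")[:,:,::-1])
s=cv2.imread("pics/s6.png");cv2.imwrite("pics/s6c.png",cv2.resize(s[100:400,60:460],None,fx=2,fy=2,interpolation=cv2.INTER_CUBIC))
E
```

```text
t: 11.4
position: [0.5558, -0.2113, 0.1918]
orientation: [[-0.16, 0.987, -0.003], [0.987, 0.16, 0.001], [0.001, -0.002, -1.0]]
contact_force: [0.6, 0.7, 0.1]
opening: 0.0091
t 11.4 p [ 0.5558 -0.2113  0.1918] F [0.59 0.68 0.1 ] T [ 0.   -0.08 -0.  ] op 0.0091 yaw_y 9.22
```

View pics/w6.png

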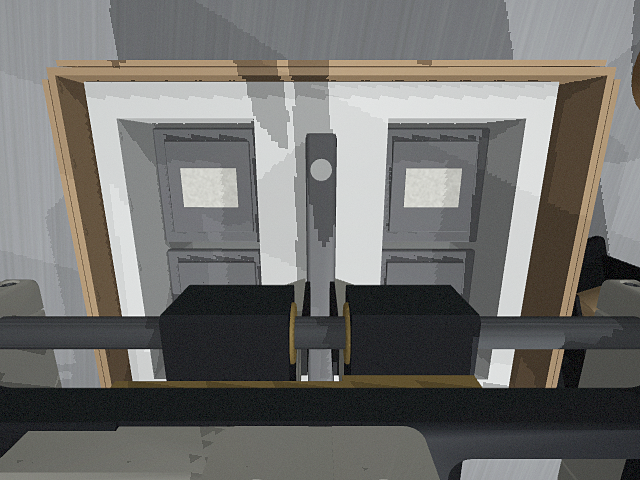

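View pics/s6c.png

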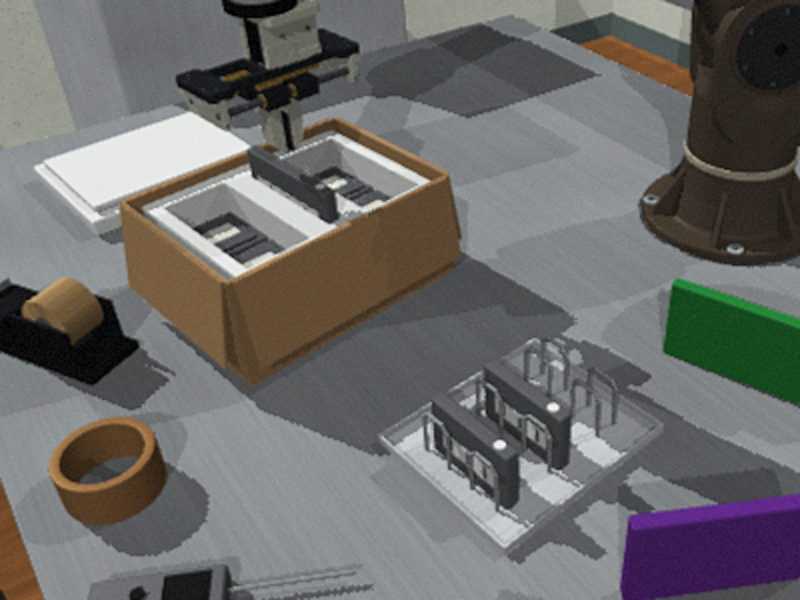

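The plate stands upright in the slot about 37 mm proud. Now I'll press its top edge down with shut fingers.

```bash
python3 -m handwheel '[[-1,0,0.7,5,-0.002,0,0],[-1,0,0.7,12,-0.002,0,0],[-1,0,0.7,20,-0.002,0,0],[-1,0,0.7,20,-0.002,0,0],[-1,0,0.7,20,-0.002,0,0]]'
python3 -c "
from h import *
st();print(goal([.5565,-.2115,.160],9.25))"
```

```text
t: 12.0
position: [0.5564, -0.2111, 0.1716]
orientation: [[-0.16, 0.987, -0.001], [0.987, 0.16, 0.001], [0.001, -0.001, -1.0]]
contact_force: [0.6, 0.6, 0.4]
opening: 0.0005
t 12.0 p [ 0.5564 -0.2111  0.1716] F [0.6  0.58 0.38] T [ 0.02 -0.11 -0.  ] op 0.0005 yaw_y 9.23
(array([-0.39,  0.04, 11.61]), array([-0.0008, -0.0014, -0.0004]))
```

```bash
python3 -m handwheel '[[-1,-0.4,0,2,-0.001,-0.001,0],[-1,-0.4,0,4,-0.001,-0.001,0],[-1,-0.4,0,6,-0.001,-0.001,0],[-1,-0.4,0,8,-0.001,-0.001,0],[-1,-0.4,0,10,-0.001,-0.001,0],[-1,-0.4,0,12,-0.001,-0.001,0]]'
python3 -c "
from h import *
st();print(goal([.5565,-.2115,.140],9.25))"
```

```text
t: 12.6
position: [0.5566, -0.2116, 0.1596]
orientation: [[-0.16, 0.987, 0.0], [0.987, 0.16, 0.0], [0.0, 0.001, -1.0]]
contact_force: [0.4, 0.7, 3.0]
opening: 0.0004
t 12.6 p [ 0.5566 -0.2116  0.1596] F [0.44 0.69 3.01] T [ 0.   -0.11  0.04] op 0.0004 yaw_y 9.22
(array([ 0.07, -0.11, 19.6 ]), array([ 0.0005, -0.0002, -0.0005]))
```

```bash
python3 -m handwheel '[[-1,0,0,2.5,0,0,0],[-1,0,0,5,0,0,0],[-1,0,0,7.5,0,0,0],[-1,0,0,10,0,0,0],[-1,0,0,12.5,0,0,0],[-1,0,0,15,0,0,0],[-1,0,0,17.5,0,0,0],[-1,0,0,20,0,0,0]]'
python3 -c "
from h import *
st();print(goal([.5565,-.2115,.129],9.25))"
```

```text
t: 13.4
position: [0.5566, -0.2116, 0.1394]
orientation: [[-0.16, 0.987, 0.0], [0.987, 0.16, 0.0], [0.0, 0.0, -1.0]]
contact_force: [-0.1, 0.5, 2.7]
opening: 0.0008
t 13.4 p [ 0.5566 -0.2116  0.1394] F [-0.1   0.46  2.72] T [ 0.06 -0.06  0.01] op 0.0008 yaw_y 9.23
(array([ 0.08, -0.07, 10.38]), array([ 0.0004, -0.0002, -0.0004]))
```

Steady at about 3 N. I'll take the last 10 mm in small steps.

```bash
python3 -m handwheel '[[-1,0,0,1.5,0,0,0],[-1,0,0,3,0,0,0],[-1,0,0,4.5,0,0,0],[-1,0,0,6,0,0,0],[-1,0,0,7,0,0,0]]'
python3 -m handwheel '[[-1,0,0,1,0,0,0],[-1,0,0,1.5,0,0,0]]'
python3 -m handwheel '[[-1,0,0,1,0,0,0],[-1,0,0,1.5,0,0,0]]'
python3 -c "
from h import *
st()"
```

```text
t: 13.9
position: [0.5566, -0.2116, 0.1322]
orientation: [[-0.16, 0.987, 0.0], [0.987, 0.16, 0.0], [0.0, 0.0, -1.0]]
contact_force: [-0.5, 0.2, 2.3]
opening: 0.0002
t: 14.1
position: [0.5566, -0.2116, 0.1307]
orientation: [[-0.16, 0.987, 0.0], [0.987, 0.16, 0.0], [0.0, 0.0, -1.0]]
contact_force: [-0.0, -1.1, 2.3]
opening: 0.0005
t: 14.3
position: [0.5566, -0.2116, 0.1291]
orientation: [[-0.16, 0.987, 0.0], [0.987, 0.16, 0.0], [0.0, 0.0, -1.0]]
contact_force: [-0.5, -0.2, 3.5]
opening: 0.0006
t 14.3 p [ 0.5566 -0.2116  0.1291] F [-0.51 -0.15  3.53] T [ 0.03 -0.11  0.02] op 0.0006 yaw_y 9.23
```

```bash
python3 -m handwheel '[[-1,0,0,0.5,0,0,0],[-1,0,0,0.5,0,0,0]]'
python3 -m handwheel '[[-1,0,0,0.5,0,0,0],[-1,0,0,0.7,0,0,0]]'
```

```text
t: 14.5
position: [0.5566, -0.2115, 0.1286]
orientation: [[-0.16, 0.987, 0.0], [0.987, 0.16, 0.0], [0.0, 0.001, -1.0]]
contact_force: [-0.3, -0.0, 2.8]
opening: 0.0008
t: 14.7
position: [0.5566, -0.2116, 0.128]
orientation: [[-0.16, 0.987, 0.001], [0.987, 0.16, 0.0], [0.0, 0.001, -1.0]]
contact_force: [-0.8, -0.1, 4.5]
opening: 0.0006
```

```bash
python3 -m handwheel '[[-1,0,0,0.5,0,0,0],[-1,0,0,0.5,0,0,0]]'
python3 -m handwheel '[[-1,0,0,0.7,0,0,0],[-1,0,0,0.7,0,0,0],[-1,0,0,0.7,0,0,0]]'
```

```text
t: 14.9
position: [0.5567, -0.2116, 0.1277]
orientation: [[-0.16, 0.987, 0.001], [0.987, 0.16, 0.0], [0.0, 0.001, -1.0]]
contact_force: [-0.9, 0.4, 5.8]
opening: 0.0004
t: 15.2
position: [0.5567, -0.2116, 0.1274]
orientation: [[-0.16, 0.987, 0.001], [0.987, 0.16, -0.0], [-0.0, 0.001, -1.0]]
contact_force: [-0.9, -0.6, 7.3]
opening: 0.0006
```

```bash
python3 -m handwheel '[[-1,0,0,0.8,0,0,0],[-1,0,0,0.8,0,0,0],[-1,0,0,0.8,0,0,0]]'
python3 -m handwheel '[[-1,0,0,-5,0,0,0],[-1,0,0,-40,0,0,0],[-1,-40,0,-90,0,0,0],[-1,-85,0,-130,0,0,0],[-1,-85,0,-150,0,0,0],[-1,-85,0,-150,0,0,0],[-1,-85,0,-150,0,0,0]]'
python3 - <<'E'
from h import *
st();np.savez("w7.npz",**calibration("wrist"))
a=camera("wrist")[:,:,::-1];cv2.imwrite("pics/w7.png",a)
s=camera("scene")[:,:,::-1];cv2.imwrite("pics/s7c.png",cv2.resize(s[140:390,100:420],None,fx=2.4,fy=2.4,interpolation=cv2.INTER_CUBIC))
E
```

```text
t: 15.5
position: [0.5568, -0.2116, 0.1271]
orientation: [[-0.16, 0.987, 0.001], [0.987, 0.16, -0.0], [-0.001, 0.001, -1.0]]
contact_force: [-2.4, -0.3, 7.4]
opening: 0.0003
t: 16.2
position: [0.5703, -0.2956, 0.2774]
orientation: [[-0.16, 0.987, 0.002], [0.987, 0.16, -0.0], [-0.001, 0.002, -1.0]]
contact_force: [-0.5, 0.3, 0.1]
opening: 0.0004
t 16.2 p [ 0.5703 -0.2956  0.2774] F [-0.49  0.29  0.05] T [ 0.02 -0.13  0.  ] op 0.0004 yaw_y 9.18
```

View pics/w7.png

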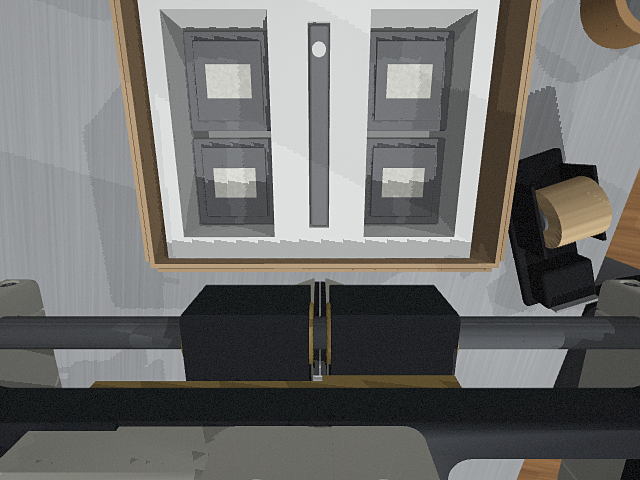

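View pics/s7c.png

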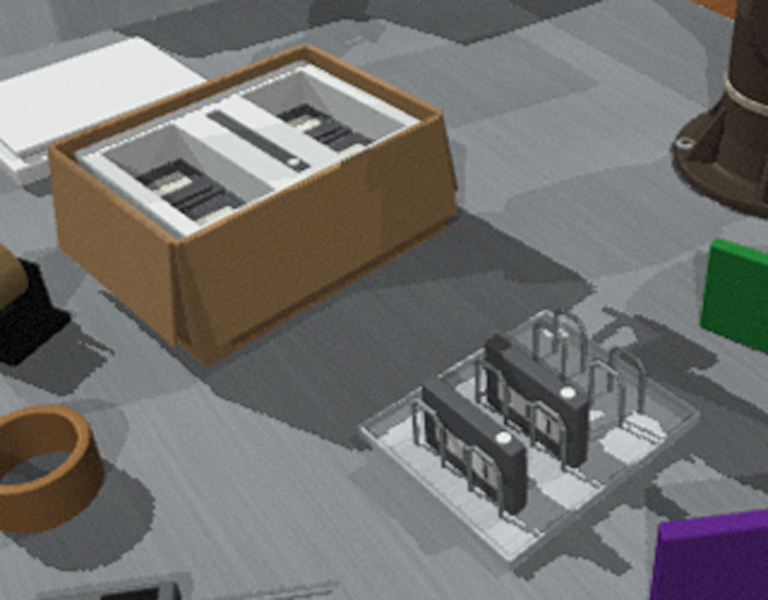

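```bash
python3 - <<'E'
from h import *
a=cv2.imread("pics/w7.png");cv2.imwrite("pics/w7s.png",cv2.resize(a[10:240,270:370],None,fx=2.6,fy=2.6,interpolation=cv2.INTER_CUBIC))
c=calibration("wrist");W=back("wrist",[(308,23),(330,23),(328.5,227),(310,227)],.129,c);print(W.round(4),W.mean(0).round(4),np.linalg.norm(W[0]-W[3]),np.linalg.norm(W[1]-W[2]))
camera("top")
for t in("cool_plate","small_plate_a"):
    for r in search_frame(t,"top")[:6]:print(t,round(r["score"],2),toworld("top",r["location"]).round(4))
E
```

```text
[[ 0.536  -0.1324  0.129 ]
 [ 0.5527 -0.1297  0.129 ]
 [ 0.5785 -0.2888  0.129 ]
 [ 0.5622 -0.2914  0.129 ]] [ 0.5574 -0.2106  0.129 ] 0.16114645817340775 0.16114527449865154
cool_plate 0.9 [ 0.5566 -0.2076  0.128 ]
cool_plate 0.64 [0.4744 0.3994 0.0805]
cool_plate 0.63 [0.2611 0.2312 0.1035]
small_plate_a 0.75 [0.4965 0.1714 0.0745]
small_plate_a 0.72 [0.6479 0.4056 0.0577]
small_plate_a 0.69 [0.5659 0.1817 0.0757]
```

View pics/w7s.png

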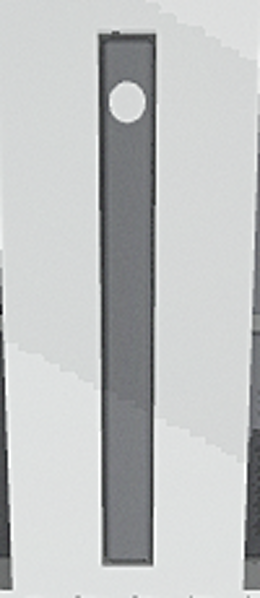

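The plate lies flush, with the foam edge visible all round it, and the network puts its top face at z = 0.128 (foam 0.129). The small plates are still in place and the arm is clear. Handing in.

```bash
python3 -c "
from h import *
st();print(hand_in())"
```

```text
t 16.45 p [ 0.5698 -0.2944  0.2759] F [-1.49 -0.09  0.07] T [ 0.01 -0.1   0.04] op 0.0002 yaw_y 9.3
the job is handed in; nothing more can be done
None
```

I took the large grey cool plate from the rack, lowered it about 62 mm into the foam slot and let it go. I then pressed its top edge with the shut fingers until it was home, and handed in at 16.4 s. The hand-in reports no verdict.

- **Forces:** the wrist force stayed below about 8 N in every reading, against the 30 N limit. It rose only over the last 2 mm or so of pressing.
- **Plate position:** the last pictures show the plate flush in the slot, with the foam edge visible all round. Its top face measured z ≈ 0.128 m against 0.129 m for the foam, and its middle lies about 1–4 mm from the measured carton middle, depending on the camera (limit 16 mm).
- **Small plates:** both still stand in their bays. Their measured shift was within the network's noise, about 4 mm.
- **Arm:** it ended clear of everything, with the fingers shut.
- **Disagreement:** the wrist camera's calibration was about 1.6 mm off against the tool pose. I corrected for it before inserting, and the plate went in without touching the foam face.

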